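Inspect a cork dish with a hand loupe

TASK

Set the inspection lamp: turn the black dimmer knob until its white pointer lines up with the orange mark on the grey box, and let go of it. Then pick up the loupe by its handle and hold it level over the cork dish, centred on the brass dot, with the lens at the height of the white line on the red collar of the gauge post, and finish while still holding it there steadily in the gripper. Do not touch the dish or the gauge stage with the loupe, do not shift the collar, and leave the dish and everything else where it stands.

Things in the scene. Friction and masses are not known exactly. Their poses are not given: they have to be found in the camera images.
- dimmer (a joint): angle of the black dimmer knob on top of the grey lamp control box, rad. Grows as the knob turns clockwise seen from above, range 0 to 3.0. 0: pointer towards the box's +y; at 1.5 the pointer is at the orange mark. Turns stiffly (0.05 N m) and stays where it is left
- dimmer_box: grey lamp control box fixed to the table, 110 (x) x 100 (y) x 45 mm tall; origin at the centre of its underside; the knob's upright axis passes through the origin. It can stand to the left or the right of the stage and is slightly turned
- knob_grip (a point): point on the knob's axis, 73 mm above the table, at the height to grip. The knob's grip is an upright bar 12 mm thick, 46 mm long, centred on the axis, from 51 to 80 mm above the table, on a disc 48 mm across whose top is 51 mm above the table. This point's y axis runs along the bar towards the pointer end
- pointer (a point): the pointer end of the knob's bar (white line on the top and down that end), 23 mm from the axis
- orange_mark (a point): the orange index mark on top of the box, 36.5 mm from the knob's axis
- loupe: hand loupe lying flat: wooden handle 18 mm wide, 26 mm tall, vertical sides, and a brass lens ring 68 mm across, 14 mm tall; about 110 g, balanced 5 to 20 mm from the origin towards the lens. Origin: under the handle, 30 mm behind its front end; x points from handle to lens, z is the lens's upright axis. Handle from x = -65 to +30 mm. Left or right of the stage, in either place of the two
- lens_center (a point): the middle of the lens, 75 mm in front of the loupe's origin and 7 mm above its underside
- dish: dark round cork dish, the part to inspect: 100 mm across, 24 mm tall, with a raised rim and a raised middle. It lies loose on the stage; origin at the centre of its underside
- brass_dot (a point): brass dot at the middle of the dish's top, 36 mm above the table
- stage: gauge stage fixed to the table: aluminium plate 210 (x) x 150 (y) x 12 mm, origin at the centre of its underside. A steel post 12 mm thick stands on it, its top 182 mm above the table, at x = +60, y = +62 mm; a red collar sits on the post
- focus_line (a point): white line round the middle of the red collar on the post (collar 28 mm across, 16 mm tall, brass thumbscrew sticking out 26 mm from the post's axis towards the stage's +x): the marked focal height, 105 to 160 mm above the table. 
- wine_glass: clear wine glass, 195 mm tall, base 68 mm across; bystander, origin at the centre of its underside
- cork_cone: dark cork cone, 160 mm tall, foot 76 mm across; bystander, origin at the centre of its underside
- cork_block: light cork block, 90 x 60 x 50 mm; bystander, origin at the centre of its underside
- tape_roll: tan ring of tape, 90 mm across, 25 mm tall, lying flat; bystander, origin at the centre of its underside
- screwdriver: screwdriver with a red handle, lying flat; bystander, origin at the underside, within its length
- twin_tray: dark cork tray, 100 x 190 mm, 34 mm tall, with two round recesses; bystander, origin at the centre of its underside
- sanding_block: small cork sanding block, 65 x 45 x 35 mm; bystander, origin at the centre of its underside
Things that resemble listed ones, but are neither listed nor needed, are in the scene too. What is shaped like the dish but green or pink is not meant.

How it is judged:
By the outcome, as a careful person would: the job done as asked, in the order asked, and still so for the second after the job is handed in, while the arm keeps its last pose, push and grip.
It also fails if it takes over 54 s, if anything falls off the work surface, if the arm or the gripper's body presses on something with over 40 N, if the wrist force passes 120 N, or if a joint passes its speed limit or range.

ROBOT

A 7-joint arm with a two-finger parallel gripper is mounted at the origin on the work surface. World frame = base frame: x ahead of the robot, y to its left, z up, the work surface at z = 0. Lengths are in m, angles in rad, forces in N, time in s.
With the tool pointing down it reaches from about 0.35 to 0.9 m from the base axis. Payload 8.1 kg.
Tool frame: the origin (TCP) lies at the very end of the fingers, on their centre line; the grasp point (between the pads) lies 19 mm behind it; x points along the fingers, y is the direction in which the jaws open and shut, and the axes are right-handed (so a half turn about x gives the same grasp; the last joint's range is limited). The gripper opens to 92 mm and grips with 3 to 60 N. Pads are 19 mm wide; open, the fingers measure 130 mm over their backs; the gripper's body (75 mm by 190 mm) begins 47 mm behind the grasp point.
Start: joints at [-1.424, 0.434, 0.025, 1.573, -0.012, 1.134, -0.075], TCP at [0.155, 0.606, 0.227] pointing down, gripper open.
Joint ranges: [-2.62, 2.62], [-0.44, 2.09], [-1.27, 1.32], [0.08, 2.57], [-1.32, 4.46], [0.12, 2], [-2.74, 2.74]. Speed limits (rad/s): [2.22, 2.22, 3.01, 3.01, 3.14, 3.14, 3.14].

INTERFACE

Orientations are given as a rotation vector (axis times angle).
In Python, from cell import * gives the robot as it stands.
- The arm moves only by the shell command python3 -m handwheel 'ROWS' [FORCE]. ROWS is JSON, a list of rows, each a list of 7 numbers: the opening, from 0 (shut) to 1 (fully open), then the shift along the tool's x, y, z in m, then the turn, a rotation vector about the tool's x, y, z in rad. A call has 1 to 10 rows; each row shifts and turns the commanded pose from where the row before left it, along the tool's axes as they then stand; what a row does not reach is not made up. A row lasts 1/10 s, in which the tool goes at most 50 mm and 8.59 degrees, less where a joint would pass 70% of its speed; a pose out of reach is approached as far as the arm can. A call is refused whole if a number of a shift passes 0.05 or a number of a turn 0.15, either way. A call with a gripper value outside its range is refused whole. The fingers move at their own pace and stop on an object; FORCE is the grip in N (left out, the last holds). Time passes only in rows, so rows that do not move let the fingers close. It gives the time, the measured TCP pose, the force and the opening at its end, in the units of the state.
- observe(): the state, without advancing time (a new reading comes with each control period).
- get_image(name): name is "scene" or "side" or "wrist"; returns (picture, depth): 420x560x3 uint8, blue, green, red; 420x560 float32, m along the optical axis (not along the pixel's ray), 0 where there is no reading.
- get_calibration(name): a dict with "camera_matrix" (3x3 intrinsics, pixels), "k1" (the pictures are not rectified: a ray, as slopes to the right and down, at radius r is drawn at 1 + k1 r^2 times it, then the intrinsics apply), "pose" (4x4, takes a point from camera to world coordinates). Camera axes: x right, y down, z forward; pixel columns grow to the right and rows downward; lengths in m; the calibration is good to about 2 mm. A picture is of the moment at which its call begins: read the wrist's pose just before it. get_calibration takes no time and is no camera call; for the wrist camera it gives the pose at the moment of the call.
- sign_off(): hands the job in, once; it reports no verdict.
The state is a dict: "clock": time; "joints": joint angles; "dq": joint speeds; "joint_efforts": joint torques, N m; "position": TCP position; "ee_rot": TCP orientation; "force": force on the tool from outside, world axes, zero at the start; "ft_torque": the same for the moment, N m; "width": opening from 0.0 (shut) to 1.0 (fully open).
Only numpy, scipy, OpenCV 4.12 (cv2) and the standard library are available. Lean on these libraries where they do the work, as an engineer would, in place of code of your own. Each camera call takes 0.05 s, during which the arm holds its last target. There are 200 camera calls.

## Working session

There is one attempt and no reset: what is moved stays moved. The work goes in short steps, Python scripts to look and compute and a shell command to move; the robot and the scene stay as the last step left them, time stands still between calls to the robot, and variables do not carry over. Pictures are saved under pics/ and viewed, about 8 in all and at most 12, crops included, and the job is handed in when it is done.

```bash
mkdir -p pics; ls; cat > h.py <<'E'
from cell import *
import numpy as np, cv2
from scipy.spatial.transform import Rotation as R
def grab(n,f=None):
    c=get_calibration(n); im,d=get_image(n)
    np.savez(f'pics/{n}.npz',im=im,d=d,K=c['camera_matrix'],k1=c['k1'],T=c['pose'])
    if f: cv2.imwrite('pics/'+f,im)
    return im,d,c
def load(n):
    z=np.load(f'pics/{n}.npz'); return z['im'],z['d'],dict(camera_matrix=z['K'],k1=float(z['k1']),pose=z['T'])
def slopes(c,uv):
    K=np.array(c['camera_matrix']);D=np.array([c['k1'],0,0,0,0],float)
    return cv2.undistortPoints(np.array(uv,float).reshape(-1,1,2),K,D).reshape(-1,2)
def onplane(c,uv,z):
    s=slopes(c,uv);T=np.array(c['pose']);d=np.c_[s,np.ones(len(s))]@T[:3,:3].T;o=T[:3,3]
    return o+d*((z-o[2])/d[:,2])[:,None]
def deproj(c,uv,d):
    s=slopes(c,uv);T=np.array(c['pose']);uv=np.array(uv,int).reshape(-1,2)
    zz=d[uv[:,1],uv[:,0]]
    return (np.c_[s,np.ones(len(s))]*zz[:,None])@T[:3,:3].T+T[:3,3]
def project(c,P):
    T=np.linalg.inv(np.array(c['pose']));p=np.asarray(P,float).reshape(-1,3)@T[:3,:3].T+T[:3,3]
    return cv2.projectPoints(p,np.zeros(3),np.zeros(3),np.array(c['camera_matrix']),np.array([c['k1'],0,0,0,0],float))[0].reshape(-1,2)
E
python3 - <<'E'
from h import *
s=observe();print(s)
ims=[grab(n,n+'0.png')[0] for n in('scene','side')]
for n in('scene','side'):print(n,np.round(get_calibration(n)['pose'],3).tolist())
E
```

```text
pics
{'clock': 0.0, 'joints': array([-1.4235834 ,  0.43523959,  0.02496701,  1.57406667, -0.0115817 ,
        1.13401971, -0.07512912]), 'dq': array([ 0.00034931, -0.00103766, -0.00130715, -0.00109455,  0.00138437,
        0.00038231,  0.00119394]), 'joint_efforts': array([-1.12727746e-03, -6.67850876e+01,  9.84821431e-01, -3.14478850e+01,
       -6.03435352e-02,  4.28432738e-02,  1.58653233e-04]), 'position': array([0.15444696, 0.60509552, 0.22594637]), 'ee_rot': array([ 0.19492849,  1.56191846, -0.19742854]), 'force': array([-0.00875675,  0.28772672,  0.37168199]), 'ft_torque': array([ 0.0162502 , -0.04632962,  0.00384749]), 'width': 0.998542373861233}
scene [[-0.636, 0.649, -0.417, 1.235], [0.771, 0.532, -0.35, 0.531], [-0.006, -0.544, -0.839, 1.386], [0.0, 0.0, 0.0, 1.0]]
side [[-0.941, -0.209, 0.266, 0.338], [-0.338, 0.623, -0.706, 0.668], [-0.018, -0.754, -0.656, 0.726], [0.0, 0.0, 0.0, 1.0]]
```

View pics/scene0.png

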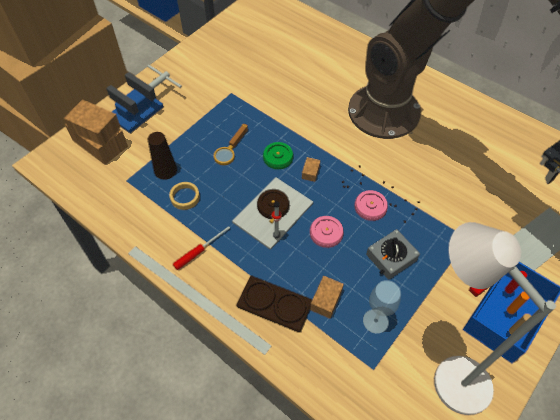

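View pics/side0.png

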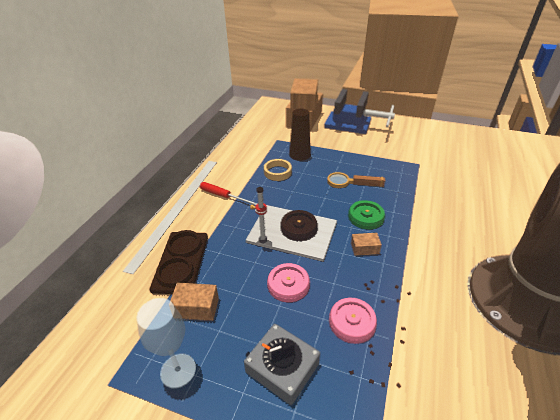

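The views show the dimmer box (scene ~(393,252), side ~(282,362)), the stage with dark dish (side (300,225)), the collar (side (261,210)), and the loupe on the robot's right (scene (225,155)/(238,135), side (340,180)–(383,181)). I'll zoom in on these.

```bash
python3 - <<'E'
from h import *
a,da,ca=load('side');b,db,cb=load('scene')
def crop(im,x,y,w,h):return cv2.resize(im[y:y+h,x:x+w],(400,300),interpolation=cv2.INTER_CUBIC)
m=np.vstack([np.hstack([crop(a,235,317,100,75),crop(a,240,180,100,75)]),np.hstack([crop(b,353,222,80,60),crop(b,205,115,80,60)])])
cv2.imwrite('pics/crop1.png',m)
for n,uv in dict(dish=(299,224),knob=(280,352),collar=(261,210),posttop=(260,189),lens=(339,180),hfront=(354,180),hback=(383,181)).items():
    print(n,deproj(ca,[uv],da).round(3))
for n,uv in dict(dish=(272,203),lens=(224,155),hb=(245,127),hf=(233,145)).items():print(n,deproj(cb,[uv],db).round(3))
E
```

```text
dish [[ 0.547 -0.031  0.036]]
knob [[0.467 0.34  0.075]]
collar [[0.619 0.045 0.129]]
posttop [[0.622 0.035 0.183]]
lens [[ 0.496 -0.285  0.012]]
hfront [[ 0.452 -0.293  0.017]]
hback [[ 0.367 -0.312  0.019]]
dish [[ 0.557 -0.04   0.036]]
lens [[ 0.499 -0.291  0.011]]
hb [[ 0.375 -0.308  0.026]]
hf [[ 0.455 -0.29   0.021]]
```

View pics/crop1.png

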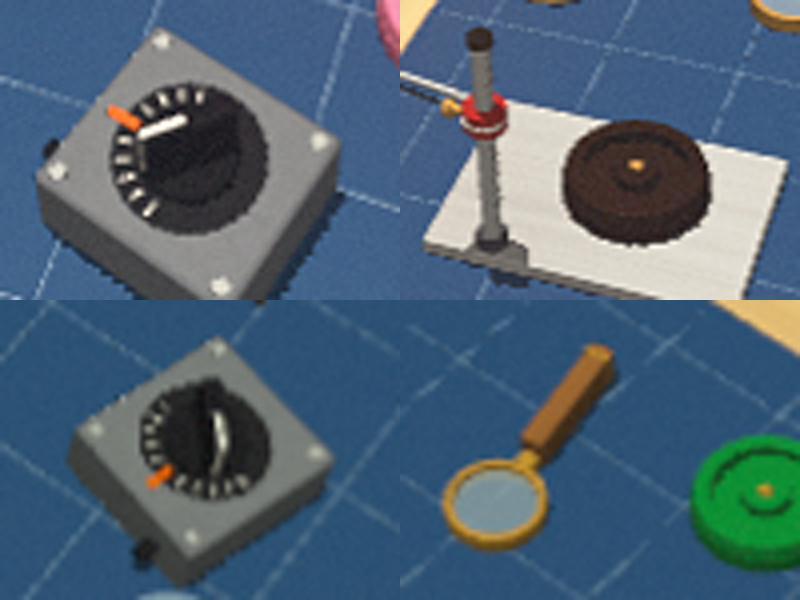

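```bash
python3 - <<'E'
from h import *
a,da,ca=load('side');b,db,cb=load('scene')
S=lambda l:[(235+x/4,317+y/4) for x,y in l]
C=lambda l:[(353+x/5,222+(y-300)/5) for x,y in l]
D=lambda l:[(240+(x-400)/4,180+y/4) for x,y in l]
L=lambda l:[(205+(x-400)/5,115+(y-300)/5) for x,y in l]
sa=onplane(ca,S([(163,40),(320,140),(220,287),(57,170)]),.046);sb=onplane(cb,C([(217,348),(317,453),(192,538),(97,430)]),.046)
print('screws',sa.round(4),sa.mean(0),sb.round(4),sb.mean(0))
print('orange',onplane(ca,S([(110,108),(138,125)]),.046).round(4),onplane(cb,C([(150,485),(173,468)]),.046).round(4))
print('ptr',onplane(ca,S([(186,120),(137,133)]),.08).round(4),onplane(cb,C([(218,412),(224,445),(213,472)]),.08).round(4))
print('bar far', onplane(cb,C([(205,388)]),.08).round(4), onplane(ca,S([(238,105),(243,150)]),.08).round(4))
print('dot',onplane(ca,D([(636,165)]),.036).round(4))
# orange/brass dot in scene
hsv=cv2.cvtColor(b,cv2.COLOR_BGR2HSV)
for n,c,im,d,(x0,y0,x1,y1) in(('side',ca,a,da,(275,205,325,245)),('scene',cb,b,db,(255,188,285,220))):
    h=cv2.cvtColor(im,cv2.COLOR_BGR2HSV);m=(h[...,2]>120)&(h[...,1]>110)&(h[...,0]>8)&(h[...,0]<28)
    yy,xx=np.nonzero(m[y0:y1,x0:x1]);print(n,len(xx),np.c_[xx+x0,yy+y0].tolist()[:12]); 
    if len(xx):print(onplane(c,[(xx.mean()+x0,yy.mean()+y0)],.036))
print('stage',onplane(ca,D([(787,160),(745,296),(425,245)]),.012).round(4))
print('loupe lens ring ctr',onplane(cb,L([(495,503)]),.014).round(4),'edges',onplane(cb,L([(495,460),(495,548),(443,503),(548,503)]),.014).round(4))
print('handle', onplane(cb,L([(585,345),(613,358),(523,437),(552,452)]),.026).round(4))
E
```

```text
screws [[0.498  0.2786 0.046 ]
 [0.4099 0.3037 0.046 ]
 [0.4329 0.3837 0.046 ]
 [0.5214 0.3582 0.046 ]] [0.46554069 0.33103992 0.046     ] [[0.4107 0.3048 0.046 ]
 [0.4333 0.3845 0.046 ]
 [0.5226 0.3593 0.046 ]
 [0.4992 0.2815 0.046 ]] [0.46645944 0.33252726 0.046     ]
orange [[0.5095 0.3212 0.046 ]
 [0.4937 0.3249 0.046 ]] [[0.5097 0.3236 0.046 ]
 [0.4925 0.3277 0.046 ]]
ptr [[0.4662 0.3327 0.08  ]
 [0.485  0.3459 0.08  ]] [[0.4661 0.333  0.08  ]
 [0.4816 0.3466 0.08  ]
 [0.4996 0.3509 0.08  ]]
bar far [[0.4577 0.3192 0.08  ]] [[0.4462 0.318  0.08  ]
 [0.4374 0.3378 0.08  ]]
dot [[ 0.5499 -0.0419  0.036 ]]
side 9 [[297, 220], [298, 220], [299, 220], [300, 220], [297, 221], [298, 221], [299, 221], [300, 221], [299, 222]]
[[ 0.55166905 -0.04368529  0.036     ]]
scene 12 [[272, 200], [273, 200], [272, 201], [273, 201], [274, 201], [272, 202], [273, 202], [273, 218], [270, 219], [271, 219], [272, 219], [273, 219]]
[[ 0.57118666 -0.02673506  0.036     ]]
stage [[ 0.4608 -0.1044  0.012 ]
 [ 0.4569  0.0261  0.012 ]
 [ 0.6641  0.0498  0.012 ]]
loupe lens ring ctr [[ 0.5025 -0.2877  0.014 ]] edges [[ 0.4759 -0.3119  0.014 ]
 [ 0.5297 -0.2629  0.014 ]
 [ 0.5239 -0.3138  0.014 ]
 [ 0.4806 -0.261   0.014 ]]
handle [[ 0.3708 -0.3244  0.026 ]
 [ 0.3675 -0.3023  0.026 ]
 [ 0.4565 -0.3033  0.026 ]
 [ 0.4539 -0.2802  0.026 ]]
```

```bash
cat >> h.py <<'E'
def plan(tgt,yaw,s=None):
    """tgt TCP; yaw (deg) of the tool y axis; tool straight down. Prints shift in current tool axes, and turn; first turn then shift in final axes too"""
    s=s or observe();Rc=R.from_rotvec(s['ee_rot']);y=np.deg2rad(yaw)
    X=np.array([0,0,-1.]);Y=np.array([np.cos(y),np.sin(y),0]);Rt=R.from_matrix(np.c_[X,Y,np.cross(X,Y)])
    d=np.asarray(tgt)-s['position']
    print('t',round(s['clock'],2),'pos',s['position'].round(4),'jaw yaw',np.rad2deg(np.arctan2(*Rc.as_matrix()[[1,0],1])).round(2),'tilt',(Rc.as_matrix()[2]).round(4))
    print('world d',d.round(4),'shift cur axes',Rc.inv().apply(d).round(4),'turn',(Rc.inv()*Rt).as_rotvec().round(4),'shift final axes',Rt.inv().apply(d).round(4))
E
python3 - <<'E'
from h import *
for yw in (128,-52): plan([.40,.36,.28],yw)
a,da,ca=load('scene')
for uv in((485,255),(470,240),(515,250),(385,295),(375,320)):print(uv,deproj(ca,[uv],da).round(3))
T=np.array(get_calibration('wrist')['pose']);s=observe()
Rc=R.from_rotvec(s['ee_rot']);print('cam in tool',Rc.inv().apply(T[:3,3]-s['position']).round(3),(Rc.inv().as_matrix()@T[:3,:3]).round(2))
E
```

```text
t 0.1 pos [0.1544 0.6052 0.226 ] jaw yaw 75.69 tilt [-1.0e+00 -1.4e-03  1.0e-04]
world d [ 0.2456 -0.2452  0.054 ] shift cur axes [-0.0537 -0.1769  0.2986] turn [-9.131e-01 -5.000e-04  1.400e-03] shift final axes [-0.054  -0.3444  0.0426]
t 0.1 pos [0.1544 0.6052 0.226 ] jaw yaw 75.69 tilt [-1.0e+00 -1.4e-03  1.0e-04]
world d [ 0.2456 -0.2452  0.054 ] shift cur axes [-0.0537 -0.1769  0.2986] turn [2.2285e+00 1.7000e-03 6.0000e-04] shift final axes [-0.054   0.3444 -0.0426]
(485, 255) [[0.69  0.533 0.589]]
(470, 240) [[0.677 0.5   0.585]]
(515, 250) [[0.654 0.566 0.594]]
(385, 295) [[0.67  0.403 0.198]]
(375, 320) [[0.661 0.402 0.018]]
cam in tool [-0.158 -0.    -0.078] [[-0.   -0.29  0.96]
 [ 1.   -0.    0.  ]
 [ 0.    0.96  0.29]]
```

```bash
python3 -m handwheel '[[1,-0.0015,-0.0208,0.0411,0,0,0],[1,-0.0015,-0.0208,0.0411,0,0,0],[1,-0.0015,-0.0208,0.0411,0,0,0],[1,-0.0015,-0.0208,0.0411,0,0,0],[1,-0.0015,-0.0208,0.0411,0,0,0],[1,-0.0015,-0.0208,0.0411,0,0,0],[1,-0.0015,-0.0208,0.0411,0,0,0],[1,-0.0015,-0.0208,0.0411,0,0,0],[1,-0.0015,-0.0208,0.0411,0,0,0]]'
python3 -m handwheel '[[1,0,0,0,-0.13,0,0],[1,0,0,0,-0.13,0,0],[1,0,0,0,-0.13,0,0],[1,0,0,0,-0.13,0,0],[1,0,0,0,-0.13,0,0],[1,0,0,0,-0.13,0,0],[1,0,0,0,-0.13,0,0],[1,0,0,0,0,0,0],[1,0,0,0,0,0,0]]'
python3 - <<'E'
from h import *
plan([.466,.332,.24],128);print(observe()['joints'].round(3))
grab('wrist','w1.png')
E
```

```text
clock: 1.0
position: [0.4677, 0.3312, 0.2401]
ee_rot: [0.196, 1.562, -0.196]
force: [0.4, 0.2, -0.4]
width: 0.995
clock: 1.9
position: [0.4666, 0.3326, 0.24]
ee_rot: [-0.514, 1.51, 0.514]
force: [-0.7, 1.0, 0.2]
width: 1.0
t 1.9 pos [0.4666 0.3326 0.24  ] jaw yaw 127.6 tilt [-1.e+00  1.e-04 -5.e-04]
world d [-0.0006 -0.0006  0.    ] shift cur axes [-0.     -0.0001 -0.0008] turn [-0.0071 -0.0005 -0.0001] shift final axes [-0.     -0.0001 -0.0008]
[-0.697  0.341 -0.021  1.682  0.008  1.119  1.507]
```

View pics/w1.png

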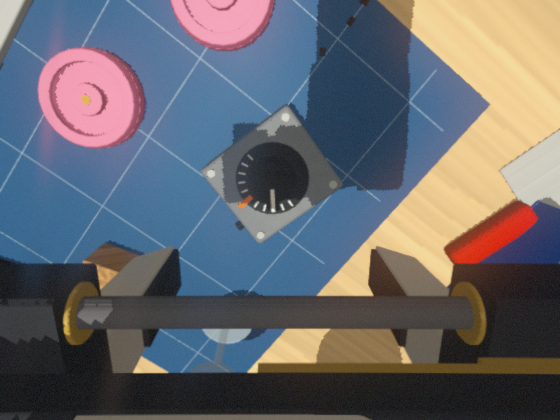

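The box is at (272,175), the white pointer runs (272,188)–(273,212), and the orange mark is at (246,202). I'll measure these by mask.

```bash
cat > meas.py <<'E'
from h import *
def knob(im,c,off=(0,0)):
    h=cv2.cvtColor(im,cv2.COLOR_BGR2HSV)
    u=project(c,[[.466,.332,.046]])[0];yy,xx=np.mgrid[:420,:560];r=np.hypot(xx-u[0],yy-u[1])
    m=(h[...,0]<15)&(h[...,1]>170)&(h[...,2]>140)&(r<60)
    p=np.c_[xx[m],yy[m]];o=onplane(c,p,.0455);print('orange',len(p),o.mean(0).round(4))
    w=((h[...,1]<50)&(h[...,2]>150)&(r<90)).astype(np.uint8)
    n,l,st,ce=cv2.connectedComponentsWithStats(w)
    for i in range(1,n):
        if st[i,4]>=8:
            q=np.argwhere(l==i)[:,::-1];P=onplane(c,q,.08)[:,:2];e=np.linalg.eigh(np.cov(P.T));v=e[1][:,1];t=(P-P.mean(0))@v
            print(st[i].tolist(),'z46',onplane(c,[ce[i]],.046)[0,:2].round(4),'z80',P.mean(0).round(4),'len',np.ptp(t).round(4),'ang',np.rad2deg(np.arctan2(v[1],v[0])).round(1))
E
python3 - <<'E'
from meas import *
im,d,c=load('wrist');knob(im,c)
cv2.imwrite('pics/w1c.png',cv2.resize(im[95:255,195:355],(600,600),interpolation=cv2.INTER_CUBIC))
E
```

```text
orange 13 [0.5065 0.3226 0.0455]
[261, 109, 37, 26, 365] z46 [0.4188 0.3017] z80 [0.4175 0.3001] len 0.0298 ang 152.7
[204, 159, 19, 35, 326] z46 [0.499  0.2826] z80 [0.49   0.2828] len 0.0313 ang -138.7
[271, 191, 4, 21, 54] z46 [0.4864 0.345 ] z80 [0.4785 0.3392] len 0.0193 ang -139.8
[231, 198, 80, 43, 1144] z46 [0.5035 0.3526] z80 [0.494  0.3461] len 0.0721 ang 137.7
[288, 200, 5, 6, 15] z46 [0.4762 0.36  ] z80 [0.4693 0.3527] len 0.0056 ang 74.5
[254, 202, 5, 6, 13] z46 [0.4989 0.3333] z80 [0.4898 0.3286] len 0.0056 ang -178.5
[263, 205, 3, 6, 13] z46 [0.4965 0.3421] z80 [0.4877 0.3366] len 0.0052 ang -157.7
[280, 204, 5, 7, 16] z46 [0.4847 0.3563] z80 [0.4769 0.3494] len 0.0061 ang 59.8
```

View pics/w1c.png

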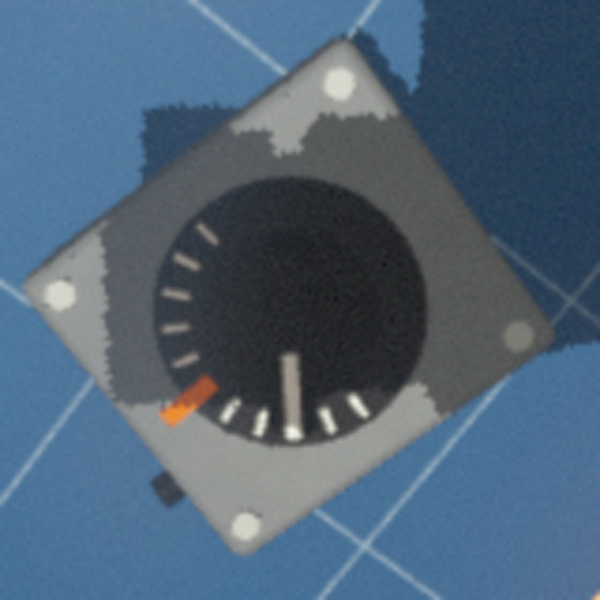

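```bash
python3 - <<'E'
from meas import *
im,d,c=load('wrist')
f=lambda l:[(195+x*.26667-.4,95+y*.26667-.4) for x,y in l]
s=onplane(c,f([(340,84),(518,337),(246,527),(60,295)]),.046);print(s.round(4),s.mean(0).round(4))
for i,j in((0,1),(3,2),(0,3),(1,2)):
    v=s[j]-s[i];print(np.rad2deg(np.arctan2(v[1],v[0])).round(1))
o=onplane(c,f([(172,415),(211,385)]),.0455);p=onplane(c,f([(290,355),(292,422)]),.08)
print(o.round(4),p.round(4))
a=s.mean(0)
for q in(*o,o.mean(0),p[1],p[1]*2-p[0]):print(np.rad2deg(np.arctan2(q[1]-a[1],q[0]-a[0])).round(1))
v=p[1]-p[0];print('ptr dir',np.rad2deg(np.arctan2(v[1],v[0])))
E
```

```text
[[0.412  0.3037 0.046 ]
 [0.4349 0.3824 0.046 ]
 [0.5233 0.3572 0.046 ]
 [0.5005 0.2782 0.046 ]] [0.4677 0.3304 0.046 ]
73.8
73.9
-16.1
-15.9
[[0.5095 0.3215 0.0455]
 [0.4961 0.3249 0.0455]] [[0.4693 0.3317 0.08  ]
 [0.4826 0.3425 0.08  ]]
-12.0
-10.9
-11.5
39.1
39.1
ptr dir 39.093403529942684
```

```bash
python3 -m handwheel '[[0.5,0.04,-0.0015,-0.0007,-0.025,0,0],[0.5,0.04,0,0,0,0,0],[0.5,0.04,0,0,0,0,0],[0.5,0.04,0,0,0,0,0],[0.5,0.016,0,0,0,0,0],[0.5,0.01,0,0,0,0,0],[0.5,0,0,0,0,0,0]]' 25
python3 -c "
from h import *
plan([.467,.331,.054],129)"
```

```text
clock: 2.65
position: [0.4666, 0.3308, 0.0533]
ee_rot: [-0.536, 1.505, 0.535]
force: [0.2, -0.0, 0.5]
width: 0.507
t 2.65 pos [0.4666 0.3308 0.0533] jaw yaw 129.18 tilt [-1.0e+00 -2.0e-04 -1.8e-03]
world d [0.0004 0.0002 0.0007] shift cur axes [-0.0007 -0.0001  0.0004] turn [ 0.0031 -0.0018  0.0002] shift final axes [-0.0007 -0.0001  0.0004]
```

```bash
python3 -m handwheel '[[0,0,0,0,0,0,0],[0,0,0,0,0,0,0],[0,0,0,0,0,0,0],[0,0,0,0,0,0,0],[0,0,0,0,0,0,0],[0,0,0,0,0,0,0],[0,0,0,0,0,0,0]]' 25
python3 -c "
from h import *
plan([.467,.331,.054],129); s=observe(); print(s['force'],s['ft_torque'],s['width'])"
```

```text
clock: 3.35
position: [0.4678, 0.3306, 0.0548]
ee_rot: [-0.536, 1.503, 0.535]
force: [0.4, -3.2, 6.3]
width: 0.127
t 3.35 pos [0.4678 0.3306 0.0548] jaw yaw 129.21 tilt [-1.e+00 -8.e-04  8.e-04]
world d [-0.0008  0.0004 -0.0008] shift cur axes [ 0.0008  0.0008 -0.0004] turn [0.0037 0.0008 0.0008] shift final axes [ 0.0008  0.0008 -0.0004]
[ 0.39205063 -3.23374381  6.33616775] [-0.59261628 -0.1724668   0.07016125] 0.12729430132980363
```

```bash
python3 -m handwheel '[[0,0,0,0,0.1,0,0],[0,0,0,0,0.1,0,0],[0,0,0,0,0.1,0,0],[0,0,0,0,0.1,0,0],[0,0,0,0,0.1,0,0],[0,0,0,0,0.1,0,0],[0,0,0,0,0.1,0,0],[0,0,0,0,0.1,0,0],[0,0,0,0,0.093,0,0],[0,0,0,0,0,0,0]]' 25
python3 -c "
from h import *
plan([.467,.331,.054],78); s=observe(); print(s['force'],s['ft_torque'],s['width'])"
```

```text
clock: 4.35
position: [0.4679, 0.3302, 0.0548]
ee_rot: [0.166, 1.563, -0.167]
force: [1.8, -5.0, 6.8]
width: 0.127
t 4.35 pos [0.4679 0.3302 0.0548] jaw yaw 77.83 tilt [-1.0e+00 -5.0e-04  1.3e-03]
world d [-0.0009  0.0008 -0.0008] shift cur axes [ 0.0008  0.0006 -0.0011] turn [-0.0029  0.0013  0.0005] shift final axes [ 0.0008  0.0006 -0.0011]
[ 1.79549628 -5.02951092  6.82367653] [-1.04244709 -0.31506272 -0.03338119] 0.12698445716997095
```

Release, rise, and check from near.

```bash
python3 -m handwheel '[[0.4,0,0,0,0,0,0],[0.4,0,0,0,0,0,0],[0.4,0,0,0,0,0,0],[0.4,0,0,0,0,0,0],[0.4,-0.04,0,0,0,0,0],[0.4,-0.05,0,0,0,0,0],[0.4,-0.05,0,0,0,0,0],[0.4,-0.03,0,0,0,0,0],[0.4,0,0,0,0,0,0]]'
python3 - <<'E'
from meas import *
plan([.467,.331,.054],78)
im,d,c=grab('wrist')
u=project(c,[[.467,.331,.046]])[0].astype(int);print(u)
cv2.imwrite('pics/w2c.png',cv2.resize(im[u[1]-75:u[1]+75,u[0]-75:u[0]+75],(600,600),interpolation=cv2.INTER_CUBIC))
E
```

```text
clock: 5.25
position: [0.4691, 0.3327, 0.2291]
ee_rot: [0.168, 1.559, -0.158]
force: [0.7, -1.0, 0.1]
width: 0.4
t 5.25 pos [0.4691 0.3327 0.2291] jaw yaw 78.09 tilt [-1.      0.0069  0.0047]
world d [-0.0021 -0.0017 -0.1751] shift cur axes [ 0.1751 -0.0033 -0.0025] turn [ 0.0016  0.0047 -0.0069] shift final axes [ 0.1751 -0.0021 -0.0017]
[270 179]
```

View pics/w2c.png

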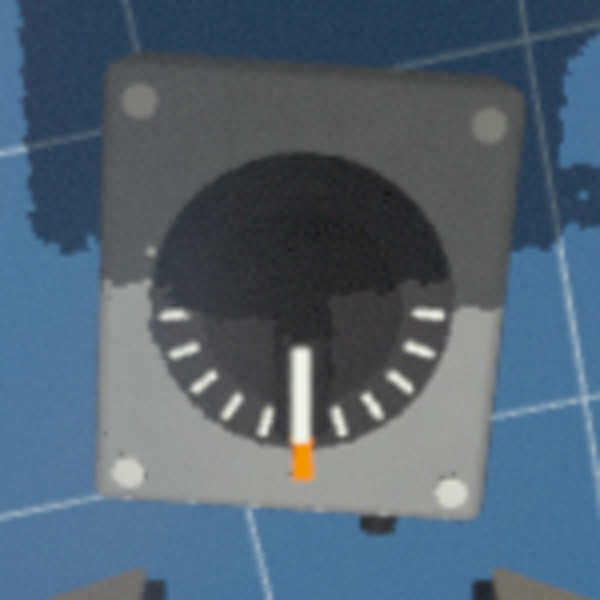

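The knob reads well: the pointer (300,440) meets the mark (303,445) exactly in line. Next is the loupe.

```bash
python3 -m handwheel '[[0.6,-0.003,-0.0449,0.0066,0,0,0],[0.6,-0.003,-0.0449,0.0066,0,0,0],[0.6,-0.003,-0.0449,0.0066,0,0,0],[0.6,-0.003,-0.0449,0.0066,0,0,0],[0.6,-0.003,-0.0449,0.0066,0,0,0],[0.6,0,-0.0449,0.0066,0,0,0],[0.6,0,-0.0449,0.0066,0,0,0],[0.6,0,-0.0449,0.0066,0,0,0],[0.6,0,-0.0449,0.0066,0,0,0],[0.6,0,-0.0449,0.0066,0,0,0]]'
python3 -m handwheel '[[0.6,0,-0.0449,0.0066,0,0,0],[0.6,0,-0.0449,0.0066,0,0,0],[0.6,0,-0.0449,0.0066,0,0,0],[0.6,0,-0.0449,0.0066,0,0,0],[0.6,0,0,0,-0.11,0,0],[0.6,0,0,0,-0.11,0,0],[0.6,0,0,0,-0.11,0,0],[0.6,0,0,0,-0.11,0,0],[0.6,0,0,0,0,0,0],[0.6,0,0,0,0,0,0]]'
python3 - <<'E'
from h import *
plan([.43,-.3,.24],103);print(observe()['joints'].round(2))
im,d,c=grab('wrist','w3.png')
E
```

```text
clock: 6.3
position: [0.4377, -0.1233, 0.2381]
ee_rot: [0.163, 1.566, -0.163]
force: [0.9, 0.1, -0.3]
width: 0.599
clock: 7.3
position: [0.4272, -0.3027, 0.2383]
ee_rot: [-0.179, 1.565, 0.18]
force: [0.2, 0.4, -0.6]
width: 0.597
t 7.3 pos [ 0.4272 -0.3027  0.2383] jaw yaw 103.11 tilt [-1.      0.001  -0.0012]
world d [0.0028 0.0027 0.0017] shift cur axes [-0.0017  0.002   0.0033] turn [ 0.0019 -0.0012 -0.001 ] shift final axes [-0.0017  0.002   0.0033]
[ 0.07  0.28  0.56  1.83 -0.17  1.08  2.5 ]
```

View pics/w3.png

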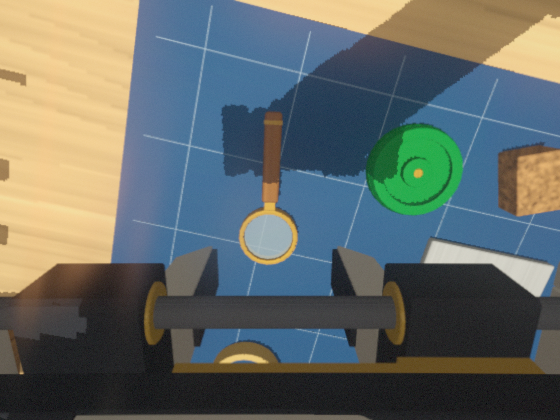

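The loupe lies at ring (268,236), handle (272,115)–(270,205). Fitting ring ellipse and handle axis.

```bash
cat > loupe.py <<'E'
from h import *
def ring(im,c,z,near,rad=60):
    h=cv2.cvtColor(im,cv2.COLOR_BGR2HSV);u=project(c,[near])[0];yy,xx=np.mgrid[:420,:560]
    m=((h[...,0]>12)&(h[...,0]<30)&(h[...,1]>110)&(h[...,2]>90)&(np.hypot(xx-u[0],yy-u[1])<rad)).astype(np.uint8)
    cs=cv2.findContours(m,cv2.RETR_CCOMP,cv2.CHAIN_APPROX_NONE)[0];k=max(cs,key=cv2.contourArea)
    return k[:,0].astype(float)
E
python3 - <<'E'
from loupe import *
im,d,c=load('wrist')
h=cv2.cvtColor(im,cv2.COLOR_BGR2HSV)
# ring: glass blob boundaries -> project ring pixels at z=.014
m=(h[...,0]>14)&(h[...,0]<32)&(h[...,1]>90)&(h[...,2]>80);m[:207]=0;m[268:]=0;m[:,:235]=0;m[:,302:]=0
p=np.argwhere(m)[:,::-1];P=onplane(c,p,.012)[:,:2]
A=np.c_[2*P,np.ones(len(P))];s=np.linalg.lstsq(A,(P**2).sum(1),rcond=None)[0];print('ring',len(p),s[:2].round(4),np.sqrt(s[2]+s[:2]@s[:2]).round(4))
print('depth z ring/handle',deproj(c,[(243,232),(268,262),(271,150),(272,190)],d).round(4))
m=((h[...,0]<20)&(h[...,1]>90)&(h[...,2]>25));m[:108]=0;m[204:]=0;m[:,:250]=0;m[:,295:]=0
rows=[]
for y in range(120,200,8):
    x=np.nonzero(m[y])[0]
    if len(x):rows.append((x.min(),x.max(),y))
print(rows)
r=np.array(rows,float);L=onplane(c,r[:,[0,2]],.026);Rr=onplane(c,r[:,[1,2]]+[1,0],.026);mid=(L+Rr)/2
print('w',np.linalg.norm(L-Rr,axis=1).round(4));print(mid.round(4)[[0,-1]]);f=np.polyfit(mid[:,0],mid[:,1],1);print('handle yaw',np.rad2deg(np.arctan(f[0])),'axis y at lens x',np.polyval(f,s[0]))
e=onplane(c,[(272,112),(270,205)],.026);print('ends',e.round(4))
v=s[:2]-mid[0,:2];print('yaw back->lens',np.rad2deg(np.arctan2(v[1],v[0])))
E
```

```text
ring 871 [ 0.5008 -0.2928] 0.0313
depth z ring/handle [[ 0.5012 -0.3219  0.0143]
 [ 0.5315 -0.2858  0.0138]
 [ 0.4015 -0.3119  0.027 ]
 [ 0.443  -0.3013  0.0253]]
[(np.int64(264), np.int64(281), 120), (np.int64(265), np.int64(280), 128), (np.int64(265), np.int64(280), 136), (np.int64(265), np.int64(280), 144), (np.int64(264), np.int64(279), 152), (np.int64(264), np.int64(279), 160), (np.int64(264), np.int64(278), 168), (np.int64(264), np.int64(278), 176), (np.int64(263), np.int64(278), 184), (np.int64(263), np.int64(277), 192)]
w [0.0181 0.0162 0.0163 0.0164 0.0165 0.0166 0.0157 0.0158 0.017  0.016 ]
[[ 0.3718 -0.3167  0.026 ]
 [ 0.4453 -0.3024  0.026 ]]
handle yaw 10.842410531423734 axis y at lens x -0.29156481004743806
ends [[ 0.3644 -0.3194  0.026 ]
 [ 0.4595 -0.2997  0.026 ]]
yaw back->lens 10.462156749623093
```

```bash
python3 -m handwheel '[[0.6,0.04,-0.0039,0.0112,0.042,0,0],[0.6,0.045,0,0,0,0,0],[0.6,0.045,0,0,0,0,0],[0.6,0.045,0,0,0,0,0],[0.6,0.03,0,0,0,0,0],[0.6,0.018,0,0,0,0,0],[0.6,0.01,0,0,0,0,0],[0.6,0,0,0,0,0,0]]' 25
python3 -c "
from h import *
plan([.439,-.304,.005],100.7)"
```

```text
clock: 8.15
position: [0.4389, -0.3039, 0.0052]
ee_rot: [-0.148, 1.568, 0.149]
force: [0.5, 0.4, 0.8]
width: 0.599
t 8.15 pos [ 0.4389 -0.3039  0.0052] jaw yaw 100.83 tilt [-1.      0.0011 -0.0017]
world d [ 0.0001 -0.0001 -0.0002] shift cur axes [ 0.0002 -0.0002  0.0001] turn [ 0.0022 -0.0017 -0.0011] shift final axes [ 0.0002 -0.0002  0.0001]
```

Meanwhile, work out dot and focus line from the saved views (no time cost), and close the jaws.

```bash
python3 -m handwheel '[[0,0,0,0,0,0,0],[0,0,0,0,0,0,0],[0,0,0,0,0,0,0],[0,0,0,0,0,0,0],[0,0,0,0,0,0,0],[0,0,0,0,0,0,0],[0,0,0,0,0,0,0]]' 40
python3 - <<'E'
from h import *
s=observe();print(s['width'],s['position'],s['force'],s['ee_rot'])
for n,(x0,y0,x1,y1) in(('side',(250,200,272,220)),('scene',(262,205,290,235))):
    im,d,c=load(n);h=cv2.cvtColor(im,cv2.COLOR_BGR2HSV)
    m=((h[...,0]<8)|(h[...,0]>172))&(h[...,1]>140)&(h[...,2]>80);q=np.argwhere(m[y0:y1,x0:x1])[:,::-1]+[x0,y0]
    print(n,'red',len(q),q.min(0),q.max(0));P=deproj(c,q,d);ok=np.abs(P[:,2]-.13)<.05;print(np.median(P[ok],0).round(4),P[ok].min(0).round(4),P[ok].max(0).round(4))
    for y in range(q[:,1].min()-2,q[:,1].max()+3):print(y,[ '%d/%d/%d'%tuple(im[y,x]) for x in range(int(q[:,0].mean())-1,int(q[:,0].mean())+2)])
im,d,c=load('scene');print('dot scene',onplane(c,[(272.7,201)],.036))
im,d,c=load('side');print('dot side',onplane(c,[(298.6,220.6)],.036))
E
```

```text
clock: 8.85
position: [0.4397, -0.3043, 0.0065]
ee_rot: [-0.149, 1.565, 0.149]
force: [-0.4, 0.8, 6.4]
width: 0.193
0.1932271276032723 [ 0.43969995 -0.30425459  0.00654685] [-0.42660166  0.77295624  6.42739632] [-0.14922983  1.56514826  0.14916825]
side red 61 [256 203] [265 214]
[0.6212 0.039  0.1283] [0.6118 0.0201 0.1145] [0.6377 0.0472 0.1333]
201 ['103/109/115', '100/109/114', '89/93/100']
202 ['103/108/111', '103/107/114', '103/110/113']
203 ['104/110/112', '107/113/119', '101/108/110']
204 ['98/108/104', '101/109/114', '104/107/110']
205 ['97/101/112', '107/112/113', '107/111/116']
206 ['100/103/113', '105/111/111', '104/110/111']
207 ['83/86/140', '97/105/104', '111/116/116']
208 ['39/42/149', '35/38/105', '33/36/105']
209 ['56/60/224', '37/40/153', '38/40/105']
210 ['34/36/97', '46/47/131', '38/42/119']
211 ['46/49/108', '40/43/108', '43/48/109']
212 ['169/181/186', '132/143/162', '160/174/181']
213 ['51/55/117', '45/51/115', '66/74/125']
214 ['43/42/108', '41/43/117', '31/35/109']
215 ['107/102/99', '105/111/109', '107/113/113']
216 ['108/103/102', '98/105/108', '108/113/117']
scene red 51 [271 211] [281 218]
[0.6287 0.0346 0.1295] [0.6129 0.017  0.1183] [0.6381 0.0475 0.1351]
209 ['53/61/69', '83/89/86', '83/91/87']
210 ['55/64/87', '88/94/92', '85/93/91']
211 ['54/60/132', '88/94/92', '84/90/86']
212 ['57/64/146', '86/93/90', '85/93/91']
213 ['55/62/145', '86/93/91', '85/92/89']
214 ['55/62/141', '85/92/89', '84/91/89']
215 ['38/46/163', '71/79/119', '83/91/88']
216 ['24/33/177', '36/43/166', '47/56/164']
217 ['11/24/175', '12/25/178', '10/24/179']
218 ['20/18/120', '14/22/140', '14/23/148']
219 ['98/123/142', '116/130/156', '81/91/135']
220 ['70/84/116', '77/86/114', '69/76/111']
dot scene [[ 0.54990399 -0.0428564   0.036     ]]
dot side [[ 0.55163561 -0.04397068  0.036     ]]
```

```bash
python3 -m handwheel '[[0,-0.02,0,0,0,0,0],[0,-0.03,0,0,0,0,0],[0,-0.04,0,0,0,0,0],[0,-0.04,0,0,0,0,0],[0,-0.03,0,0,0,0,0],[0,0,0,0,0,0,0],[0,0,0,0,0,0,0]]' 40
python3 - <<'E'
from h import *
plan([.439,-.304,.16],100.8);s=observe();print(s['width'],s['force'],s['ft_torque'])
im,d,c=load('side')
pts=[(u,v) for u in range(256,268) for v in range(210,215) if im[v,u].min()>120]
print(pts);print(deproj(c,pts,d).round(4))
# post axis from two-view: top of post centre
z0=.182
def bright(n,cols,rows):
    im,d,c=load(n)
    for v in rows: print(n,v,[int(im[v,u].mean()) for u in cols])
bright('side',range(252,270),range(184,198,2));bright('side',range(252,270),(220,228,234))
bright('scene',range(268,286),range(205,216,2));bright('scene',range(268,286),(222,226,230,234,238))
E
```

```text
clock: 9.55
position: [0.4396, -0.3041, 0.1664]
ee_rot: [-0.15, 1.565, 0.149]
force: [-0.4, 0.2, -1.1]
width: 0.191
t 9.55 pos [ 0.4396 -0.3041  0.1664] jaw yaw 100.91 tilt [-1.e+00 -2.e-04  1.e-03]
world d [-0.0006  0.0001 -0.0064] shift cur axes [ 0.0064  0.0002 -0.0006] turn [0.0019 0.001  0.0002] shift final axes [ 0.0064  0.0002 -0.0006]
0.1906699332481111 [-0.4158444   0.17607091 -1.12136891] [ 0.0858966  -0.02498824 -0.05853137]
[(256, 211), (258, 212), (259, 212), (260, 212), (261, 212), (262, 212), (263, 212), (264, 211), (264, 214), (265, 214), (266, 212), (266, 213), (266, 214), (267, 210), (267, 211), (267, 212), (267, 213), (267, 214)]
[[ 0.632   0.0449  0.1217]
 [ 0.6259  0.047   0.122 ]
 [ 0.6243  0.0448  0.1207]
 [ 0.6218  0.0446  0.1212]
 [ 0.6195  0.0437  0.1211]
 [ 0.6164  0.0449  0.123 ]
 [ 0.6155  0.041   0.1199]
 [ 0.6129  0.0408  0.1237]
 [ 0.6596 -0.0648  0.0109]
 [ 0.6569 -0.0656  0.011 ]
 [ 0.6575 -0.0748  0.0107]
 [ 0.6554 -0.0697  0.0118]
 [ 0.6537 -0.0652  0.0123]
 [ 0.6575 -0.0828  0.0115]
 [ 0.6559 -0.0788  0.0116]
 [ 0.6551 -0.0766  0.0099]
 [ 0.6527 -
[... 1229 characters left out ...]
 34, 40, 42, 56, 82, 91, 86, 82, 73, 43, 42, 34, 35, 29, 25, 23]
scene 213 [35, 38, 38, 46, 64, 74, 87, 90, 88, 81, 74, 43, 47, 32, 27, 19, 26, 34]
scene 215 [24, 30, 44, 79, 74, 74, 82, 89, 87, 80, 63, 42, 53, 57, 19, 30, 98, 162]
scene 222 [175, 154, 105, 78, 96, 122, 135, 77, 81, 79, 114, 178, 176, 175, 180, 176, 178, 178]
scene 226 [173, 174, 176, 178, 180, 174, 136, 80, 83, 80, 114, 177, 178, 178, 180, 178, 179, 180]
scene 230 [180, 181, 177, 176, 173, 168, 137, 89, 87, 81, 91, 120, 120, 121, 121, 119, 139, 180]
scene 234 [175, 177, 176, 177, 163, 98, 81, 88, 89, 81, 66, 50, 72, 91, 91, 79, 59, 48]
scene 238 [177, 179, 179, 178, 179, 176, 148, 70, 69, 68, 83, 80, 75, 60, 51, 47, 45, 45]
```

```bash
python3 -m handwheel '[[0,0,0.01,0.0041,0,0,0],[0,0,0.02,0.0082,0,0,0],[0,0,0.03,0.0123,0,0,0],[0,0,0.03,0.0123,0,0,0],[0,0,0.03,0.0123,0,0,0],[0,0,0.03,0.0123,0,0,0],[0,0,0.03,0.0123,0,0,0],[0,0,0.03,0.0123,0,0,0],[0,0,0.0152,0.0062,0,0,0],[0,0,0.01,0.0041,0,0,0]]' 40
python3 - <<'E'
from h import *
get_image('side')
plan([.4897,-.0549,.121],100.8);s=observe();print(s['width'],s['force'],s['joints'].round(2))
im,d,c=grab('side')
a=cv2.resize(im[150:270,220:380],(800,600),interpolation=cv2.INTER_CUBIC);cv2.imwrite('pics/s2.png',a)
E
```

```text
clock: 10.55
position: [0.4889, -0.0525, 0.1648]
ee_rot: [-0.151, 1.568, 0.152]
force: [0.3, 0.0, -1.4]
width: 0.195
t 10.6 pos [ 0.4893 -0.0516  0.165 ] jaw yaw 101.09 tilt [-1.      0.0012 -0.0022]
world d [ 0.0004 -0.0033 -0.044 ] shift cur axes [ 0.044  -0.0034 -0.0002] turn [ 0.005  -0.0022 -0.0012] shift final axes [ 0.044  -0.0033 -0.0002]
0.19334769394408624 [-0.03613611  2.33785862 -0.89520666] [-0.38  0.3   0.48  2.   -0.18  0.89  1.96]
```

View pics/s2.png

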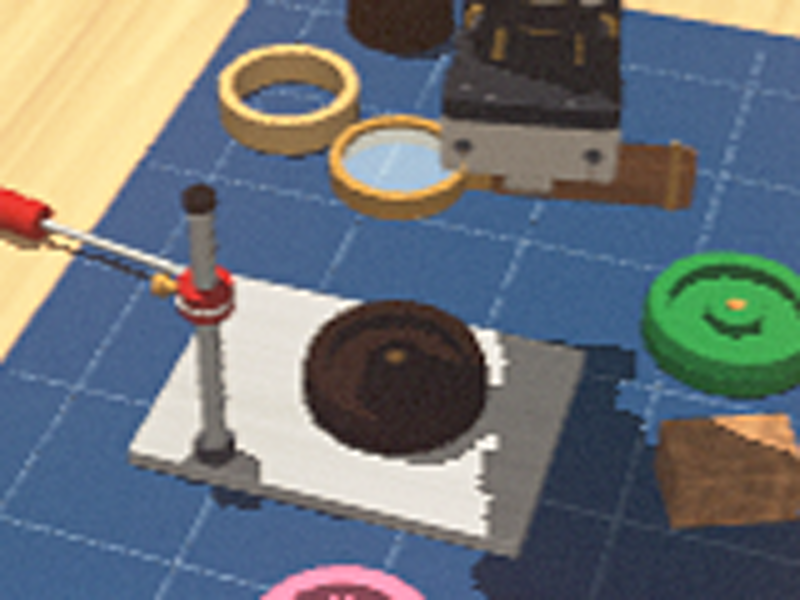

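The loupe is level in the gripper (ring at crop (398,165)) and well clear of the dish. Lowering it.

```bash
python3 -m handwheel '[[0,0,0,0,0,0,0],[0,0.01,-0.002,0,0,0,0],[0,0.015,-0.001,0,0,0,0],[0,0.012,0,0,0,0,0],[0,0.006,0,0,0,0,0],[0,0,0,0,0,0,0],[0,0,0,0,0,0,0],[0,0,0,0,0,0,0]]' 40
python3 - <<'E'
from h import *
plan([.4897,-.0549,.121],100.8)
for n,rect in(('side',(280,178,318,208)),('scene',None)):
    im,d,c=grab(n);h=cv2.cvtColor(im,cv2.COLOR_BGR2HSV)
    u=project(c,[[.551,-.0434,.128]])[0];print(n,u)
    m=(h[...,0]>12)&(h[...,0]<32)&(h[...,1]>90)&(h[...,2]>80);yy,xx=np.mgrid[:420,:560];m&=np.hypot(xx-u[0],yy-u[1])<24
    q=np.argwhere(m)[:,::-1];P=deproj(c,q,d);ok=(P[:,2]>.105)&(P[:,2]<.15)&(np.hypot(*(P[:,:2]-[.551,-.0434]).T)<.042)
    P=P[ok];q=q[ok];print(len(P),'z pct',np.percentile(P[:,2],[5,25,50,75,95]).round(4))
    t=P[P[:,2]>np.percentile(P[:,2],50)-.0]
    A=np.c_[2*t[:,:2],np.ones(len(t))];s=np.linalg.lstsq(A,(t[:,:2]**2).sum(1),rcond=None)[0];print('ctr',s[:2].round(4),'r',np.sqrt(s[2]+s[:2]@s[:2]).round(4))
    B=np.linalg.lstsq(np.c_[t[:,:2]-[.551,-.0434],np.ones(len(t))],t[:,2],rcond=None)[0];print('plane',B.round(4))
    el=cv2.fitEllipse(max(cv2.findContours(m.astype(np.uint8),cv2.RETR_EXTERNAL,cv2.CHAIN_APPROX_NONE)[0],key=len));print(el)
    w=int(u[0]),int(u[1]);cv2.imwrite(f'pics/{n}3.png',cv2.resize(im[w[1]-40:w[1]+50,w[0]-60:w[0]+60],(800,600),interpolation=cv2.INTER_CUBIC))
E
cd pics; python3 -c "
import cv2,numpy as np
cv2.imwrite('c3.png',np.vstack([cv2.resize(cv2.imread(f),(400,300)) for f in('side3.png','scene3.png')]))"
```

```text
clock: 11.45
position: [0.4906, -0.0581, 0.1237]
ee_rot: [-0.149, 1.565, 0.149]
force: [0.1, -0.7, 0.0]
width: 0.19
t 11.45 pos [ 0.4906 -0.0581  0.1237] jaw yaw 100.89 tilt [-1.e+00 -1.e-04  9.e-04]
world d [-0.0009  0.0032 -0.0027] shift cur axes [ 0.0027  0.0033 -0.0003] turn [0.0015 0.0009 0.0001] shift final axes [ 0.0027  0.0033 -0.0003]
side [299.35559703 193.73972334]
191 z pct [0.12   0.125  0.1292 0.131  0.1321]
ctr [ 0.5516 -0.0439] r 0.0309
plane [-0.0019 -0.0011  0.131 ]
((300.24298095703125, 194.1603546142578), (18.201904296875, 28.246965408325195), 91.58116912841797)
scene [272.14637469 183.54036405]
172 z pct [0.1216 0.1278 0.131  0.1332 0.1358]
ctr [ 0.5515 -0.0441] r 0.0316
plane [ 0.0135 -0.0041  0.1336]
((272.127685546875, 183.2611541748047), (20.99503517150879, 23.689640045166016), 50.83681869506836)
```

View pics/c3.png

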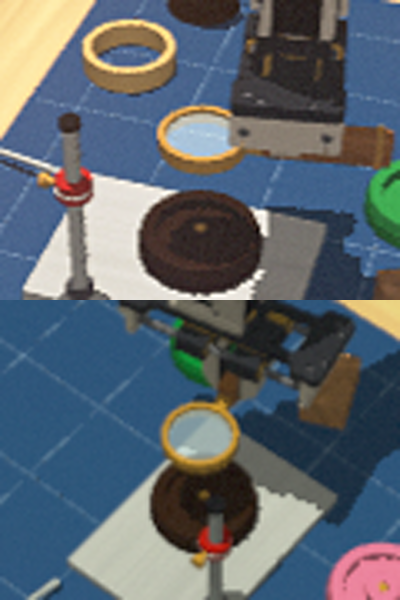

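```bash
python3 - <<'E'
from h import *
for n,(x0,x1,y0,y1) in(('side',(256,266,210,214)),('scene',(270,281,217,222))):
    zs=[];L=[];D=[]
    for k in range(4):
        im,d,c=grab(n)
        for u in range(x0,x1):
            col=[(int(im[v,u].min()),v) for v in range(y0,y1)];b,v=max(col)
            p=deproj(c,[(u,v)],d)[0]
            if b>85 and np.hypot(p[0]-.62,p[1]-.036)<.025:zs.append(p)
        h=cv2.cvtColor(im,cv2.COLOR_BGR2HSV);m=(h[...,0]>12)&(h[...,0]<32)&(h[...,1]>90)&(h[...,2]>80)
        q=np.argwhere(m)[:,::-1];P=deproj(c,q,d);P=P[(P[:,2]>.105)&(P[:,2]<.15)&(np.hypot(*(P[:,:2]-[.551,-.0434]).T)<.042)]
        t=P[P[:,2]>np.median(P[:,2])];A=np.c_[2*t[:,:2],np.ones(len(t))];s=np.linalg.lstsq(A,(t[:,:2]**2).sum(1),rcond=None)[0];L.append([*s[:2],np.median(t[:,2])])
        m&=(h[...,0]<30)
        D.append(deproj(c,[(298,220),(299,220),(299,221)] if n=='side' else [(272,201),(273,201)],d).mean(0))
    zs=np.array(zs);print(n,'line',len(zs),np.median(zs,0).round(4),zs.std(0).round(4),'lens top',np.mean(L,0).round(4),'dot',np.mean(D,0).round(4))
    # collar extent in z from red pixels
    m=((h[...,0]<8)|(h[...,0]>172))&(h[...,1]>120)&(h[...,2]>70);q=np.argwhere(m)[:,::-1];P=deproj(c,q,d);P=P[np.hypot(P[:,0]-.62,P[:,1]-.036)<.02];print('red z',len(P),np.percentile(P[:,2],[3,97]).round(4))
plan([.4897,-.0549,.121],100.8)
E
```

```text
side line 36 [0.6215 0.0445 0.1214] [0.0059 0.0025 0.0011] lens top [ 0.5518 -0.0435  0.1309] dot [ 0.5514 -0.0439  0.0371]
red z 69 [0.1137 0.1311]
scene line 9 [0.6338 0.0374 0.1206] [0.0061 0.0011 0.0128] lens top [ 0.5506 -0.0438  0.1324] dot [ 0.5514 -0.0424  0.0381]
red z 49 [0.1228 0.1344]
t 11.95 pos [ 0.4903 -0.0579  0.1233] jaw yaw 100.9 tilt [-1.e+00  1.e-04  1.e-04]
world d [-0.0006  0.003  -0.0023] shift cur axes [0.0023 0.0031 0.    ] turn [ 0.0017  0.0001 -0.0001] shift final axes [ 0.0023  0.0031 -0.    ]
```

```bash
python3 -m handwheel '[[0,0.002,0,0,0,0,0],[0,0,0,0,0,0,0],[0,0,0,0,0,0,0],[0,0,0,0,0,0,0],[0,0,0,0,0,0,0],[0,0,0,0,0,0,0],[0,0,0,0,0,0,0],[0,0,0,0,0,0,0]]' 40
python3 - <<'E'
from h import *
for n in('side','scene'):
    L=[]
    for k in range(4):
        im,d,c=grab(n)
        h=cv2.cvtColor(im,cv2.COLOR_BGR2HSV);m=(h[...,0]>12)&(h[...,0]<32)&(h[...,1]>90)&(h[...,2]>80)
        q=np.argwhere(m)[:,::-1];P=deproj(c,q,d);P=P[(P[:,2]>.105)&(P[:,2]<.15)&(np.hypot(*(P[:,:2]-[.551,-.0434]).T)<.042)]
        t=P[P[:,2]>np.median(P[:,2])];A=np.c_[2*t[:,:2],np.ones(len(t))];s=np.linalg.lstsq(A,(t[:,:2]**2).sum(1),rcond=None)[0]
        B=np.linalg.lstsq(np.c_[t[:,:2]-[.551,-.0434],np.ones(len(t))],t[:,2],rcond=None)[0];L.append([*s[:2],np.median(t[:,2]),*B[:2]])
    print(n,np.mean(L,0).round(4))
    if n=='side':
        hm=(h[...,0]<18)&(h[...,1]>90)&(h[...,2]>40);q=np.argwhere(hm)[:,::-1];P=deproj(c,q,d);P=P[(P[:,2]>.1)&(P[:,2]<.16)&(P[:,0]<.47)&(P[:,0]>.38)&(abs(P[:,1]+.07)<.04)]
        print('handle tail',len(P),P.mean(0).round(4),np.percentile(P[:,2],[5,95]).round(4))
s=observe();plan([.4897,-.0549,.121],100.8);print(s['width'],s['force'],abs(s['dq']).max())
E
```

```text
clock: 12.75
position: [0.4903, -0.058, 0.1212]
ee_rot: [-0.149, 1.566, 0.149]
force: [0.4, 0.1, -0.2]
width: 0.194
side [ 0.5513 -0.0436  0.1284 -0.0006  0.0055]
handle tail 181 [ 0.4337 -0.0614  0.1321] [0.1185 0.1419]
scene [ 0.5506 -0.044   0.1301  0.0076 -0.0021]
t 13.15 pos [ 0.4902 -0.058   0.1212] jaw yaw 100.89 tilt [-1.e+00  0.e+00 -1.e-04]
world d [-0.0005  0.0031 -0.0002] shift cur axes [0.0002 0.0031 0.0001] turn [ 0.0016 -0.0001 -0.    ] shift final axes [0.0002 0.0031 0.0001]
0.19019769065348804 [ 0.20453986 -0.22001913 -0.55360748] 0.0018318853825571402
```

```bash
python3 -c "
from cell import *
print(sign_off(), observe()['clock'])"
```

```text
the job is handed in; nothing more can be done
the job is handed in; nothing more can be done
```

The job is handed in at about 13 s. The knob is set and released, and the loupe is held level over the dish at the collar's line height.

- **Knob:** I turned it about 51° clockwise, let go and backed off. A close wrist picture showed the white pointer in line with the orange mark.
- **Loupe position:** I gripped it by the handle at 40 N and carried it over the dish. At the last check the lens centre was at about (0.551, -0.044) m in both cameras, and the brass dot at about (0.551, -0.043) m. They agree within about 1–2 mm.
- **Loupe height:** The lens middle was at 121.4 mm and the white line at 121.4 mm, both from the side camera. The fitted ring tilt was under 0.5°. The arm was still and the grip width steady.
- **Disagreements:**
  - The scene camera put the lens about 2 mm higher (123 mm). It also reads the dot 2 mm high, so this looks like calibration bias. Its reading of the white line was too noisy to use as a check.
  - The lens position predicted from the grasp measurement was about 2.5 mm off in y. I trusted the direct camera comparison of lens and dot instead.
- **Surroundings:** I saw no contact with the dish, stage, collar or bystanders in the pictures or force readings. I did not measure the bystanders' positions again at the end.

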